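# Index the modelling stand to the next side of the cardboard figure

## Task

Turn the modelling stand that carries the little cardboard figure on by one notch: pull its spring index ring straight up, turn the stand anticlockwise (seen from above) to the very next notch, and let the ring spring fully down into it. Leave the other stand, the one with the plain cardboard drum, locked as it is.

Things in the scene. Friction and masses are not known exactly. Their poses are not given: they have to be found in the camera images.
- stand: The stand to turn: low round bench turntable, 248 mm across, fixed to the table. On it is fixed a cardboard figure (skirt, two arms, chest box, round banded head; under 90 mm wide, top 215 mm above the table). Origin: on the turning axis at table height, z up. Its fixed base has eight grey metal teeth (92 to 124 mm from the axis, tops 35 mm up); the ring starts locked in the notch on the +x axis.
- turntable (a joint): Angle (rad) of the stand's head, the round board with the figure; 0 at start, grows anticlockwise from above. Notches every 45 degrees (next one: 0.785), 14 mm wide with a 36 mm wide mouth: the pin slides home from up to 12 mm off the notch's middle. Turns easily (0.05 N m) with the pin out, locked with it in.
- index_ring (a joint): Height (m) by which the stand's index ring is pulled up: 0 fully down (locked), stop at 0.032. Its pin clears the teeth at 0.022; pull to about 0.027. A spring pulls it down with 5 N at 0, 10 N at the stop; let go over a notch, it snaps home by itself.
- index_ring_grip (a point): Grip point on the stand's index ring, on its axis, 7 mm below its top. Upright grooved steel cylinder with a dark centre, 32 mm across, 28 mm tall (48 to 76 mm above the table when down, this point at 69), 105 mm from the turning axis, on a 26 mm wide lug (top 46 mm up). Moves and turns with the head; x points away from the turning axis. Grip from above; 40 mm free towards the figure.
- other_ring (a joint): Height in m by which the index ring of the other, otherwise identical stand (the one carrying a plain upright cardboard drum, 80 mm across and 85 mm tall) is pulled up: 0 fully down. To be left alone.

How it is judged:
On the way:
1. the index ring of the figure's stand is pulled up by 20 mm or more, its pin clear of the teeth, before the stand is turned (less than 0.12 rad from its first notch) (value of joint index_ring above 0.02 m and value of joint turntable between -0.12 and 0.12 rad), for 0.05 s.
At the end, for the whole second after the job is handed in: the figure's stand stands at the very next notch anticlockwise (turntable joint 0.785 rad, within 0.06 rad, which the pin itself ensures), at rest, its index ring down to within 4 mm of fully home, and the other stand's ring is down (within 4 mm) (value of joint turntable between 0.725 and 0.845 rad and value of joint each of index_ring, other_ring below 0.004 m and velocity of joint turntable between -0.05 and 0.05 rad/s); the robot touches nothing.
It fails at once if the index ring of the other stand is pulled up by more than 8 mm (value of joint other_ring above 0.008 m).
It also fails if it takes over 38 s, if anything falls off the work surface, if the arm or the gripper's body presses on something with over 40 N, if the wrist force passes 120 N, or if a joint passes its speed limit or range.

## Robot

A 6-joint arm with a two-finger parallel gripper is mounted at the origin on the work surface. World frame = base frame: x ahead of the robot, y to its left, z up, the work surface at z = 0. Lengths are in m, angles in rad, forces in N, time in s.
With the tool pointing down it reaches from about 0.4 to 0.825 m from the base axis. Payload 7 kg.
Tool frame: the origin (TCP) lies at the very end of the fingers, on their centre line; the grasp point (between the pads) lies 19 mm behind it; z points along the fingers, y is the line along which they close (so a half turn about z gives the same grasp; the last joint's range is limited). The gripper opens to 88 mm and grips with 3 to 60 N. Pads are 19 mm wide; open, the fingers measure 130 mm over their backs; the gripper's body (78 mm by 193 mm) begins 47 mm behind the grasp point.
Start: joints at [1.634, 0.359, 0.012, 0, -1.224, -0.288], TCP at [0.15, 0.658, 0.227] pointing down, gripper open.
Joint ranges: [-3.07, 3.07], [-1.43, 2.12], [-1.02, 1.25], [-3.03, 1.67], [-3.05, -0], [-3.03, 3.03]. Speed limits (rad/s): [2.39, 2.39, 3.01, 3.14, 3.14, 3.14].

## Interface

Orientations are given as [roll, pitch, yaw] about the fixed x, y, z axes, in that order (R = Rz(yaw) Ry(pitch) Rx(roll)).
In Python, from station import arm gives the robot as it stands. The module is installed in compiled form; this text tells all that it offers.
- The arm moves only by the shell command python3 -m crank 'ROWS' [FORCE]. ROWS is JSON, a list of rows, each an object of numbers: "dx", "dy", "dz": the shift along the world's x, y, z in m; "twist": the turn about the world's z in degrees; "grip": the opening, from -1 (shut) to 1 (fully open). A call has exactly 5 rows; each row is the pose to reach, as a shift and turn from the pose commanded when the call began; what a row does not reach only later rows make up. A row lasts 1/12 s, in which the tool goes at most 41.7 mm and 7.16 degrees, less where a joint would pass 70% of its speed; a pose out of reach is approached as far as the arm can. A call with a gripper value outside its range is refused whole. The fingers move at their own pace and stop on an object; FORCE is the grip in N (left out, the last holds). Time passes only in rows, so rows that repeat a pose let the fingers close, or fill a call up. It gives the time, the measured TCP pose, the force, the opening and the grip force at its end, in the units of the state.
- arm.get_state(): the state, without advancing time (a new reading comes with each control period).
- arm.grab_frame(name): name is "scene" or "top"; returns the picture (384x512x3 uint8, red, green, blue); there is no depth.
- arm.get_calibration(name): a dict with "fx", "fy", "cx", "cy" (pixels), "k1" (the pictures are not rectified: a ray, as slopes to the right and down, at radius r is drawn at 1 + k1 r^2 times it, then the intrinsics apply), "cam_to_world" (4x4, takes a point from camera to world coordinates). Camera axes: x right, y down, z forward; pixel columns grow to the right and rows downward; lengths in m; the calibration is good to about 2 mm. A picture is of the moment at which its call begins. get_calibration takes no time and is no camera call.
- arm.job_done(): hands the job in; it is judged then, once.
The state is a dict: "t": time; "q": joint angles; "qd": joint speeds; "joint_efforts": joint torques, N m; "eef_pos": TCP position; "ee_rot": TCP orientation; "force": force on the tool from outside, world axes, zero at the start; "moment": the same for the moment, N m; "width": finger opening in m; "gripper_force": force on a finger pad.
Only numpy, scipy, OpenCV 4.12 (cv2) and the standard library are available. Lean on these libraries where they do the work, as an engineer would, in place of code of your own. Each camera call takes 0.05 s, during which the arm holds its last target. There are 200 camera calls.

## Working session

There is one attempt and no reset: what is moved stays moved. The work goes in short steps, Python scripts to look and compute and a shell command to move; the robot and the scene stay as the last step left them, time stands still between calls to the robot, and variables do not carry over. Pictures are saved under pics/ and viewed, at most 10 in all, crops included, and the job is handed in when it is done.

```bash
mkdir -p pics; cat > h.py <<'E'
import numpy as np, cv2
from station import arm
def ray(n,u,v):
    c=arm.get_calibration(n);K=np.array([[c['fx'],0,c['cx']],[0,c['fy'],c['cy']],[0,0,1.]])
    s=cv2.undistortPoints(np.array([[[u,v]]],float),K,np.array([c['k1'],0,0,0,0.]))[0,0]
    T=np.array(c['cam_to_world']);return T[:3,3],T[:3,:3]@np.array([s[0],s[1],1])
def at(n,u,v,z):
    o,d=ray(n,u,v);return o+d*(z-o[2])/d[2]
E
python3 - <<'E'
from h import *
for n in("scene","top"):
    cv2.imwrite(f"pics/{n}0.png",arm.grab_frame(n)[:,:,::-1])
    print(np.round(arm.get_calibration(n)['cam_to_world'],3))
s=arm.get_state();print(s)
E
```

```text
[[-0.677  0.541 -0.499  1.068]
 [ 0.736  0.503 -0.453  0.579]
 [ 0.006 -0.674 -0.738  0.957]
 [ 0.     0.     0.     1.   ]]
[[ 0.172 -0.962  0.214  0.277]
 [-0.985 -0.168  0.035  0.021]
 [ 0.002 -0.217 -0.976  1.034]
 [ 0.     0.     0.     1.   ]]
{'t': 0.1, 'q': array([ 1.63411196e+00,  3.59258624e-01,  1.11364982e-02, -3.40289777e-04,
       -1.22411437e+00, -2.88121992e-01]), 'qd': array([ 0.00022507, -0.00150674,  0.00313372,  0.00200545,  0.00010775,
        0.0006516 ]), 'joint_efforts': array([-1.58536190e-03, -5.84163845e+01,  2.93746966e+01,  7.01535702e+00,
        1.01955087e-02, -4.50017239e-05]), 'eef_pos': array([0.15037384, 0.65756721, 0.22574121]), 'ee_rot': array([ 3.14012093e+00, -1.02541544e-04, -2.24922134e-01]), 'force': array([-0.86638674,  0.44663936, -0.62259508]), 'moment': array([-0.03735531, -0.01479297,  0.02811726]), 'gripper_force': 0.0, 'width': 0.08760030904592554}
```

View pics/top0.png

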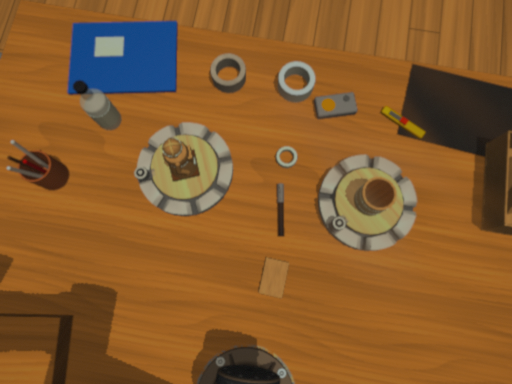

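View pics/scene0.png

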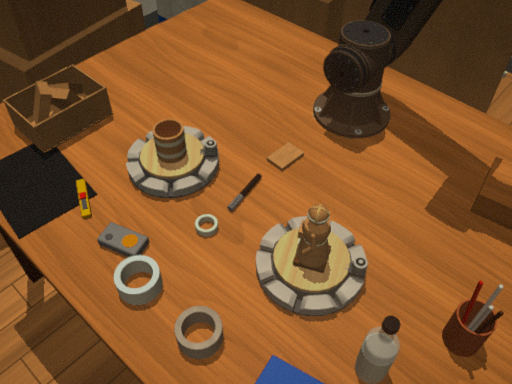

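The top view shows the figure stand centred near (185,169) with its ring at (141,173), and the drum stand at (367,203). The scene view shows the figure's ring at (360,262).

```bash
python3 - <<'E'
from h import *
t=cv2.imread("pics/top0.png");s=cv2.imread("pics/scene0.png")
a=cv2.resize(t[115:225,125:245],None,fx=5,fy=5,interpolation=2)
b=cv2.resize(s[240:285,340:385],None,fx=4,fy=4,interpolation=2)
o=np.zeros((550,790,3),np.uint8);o[:,:600]=a;o[:180,605:785]=b
cv2.imwrite("pics/c0.png",o)
r=at("top",141,173,.076);r2=at("scene",360,262,.076)
print(r,r2)
E
```

```text
[0.48013919 0.34568241 0.076     ] [0.48305038 0.35065799 0.076     ]
```

View pics/c0.png

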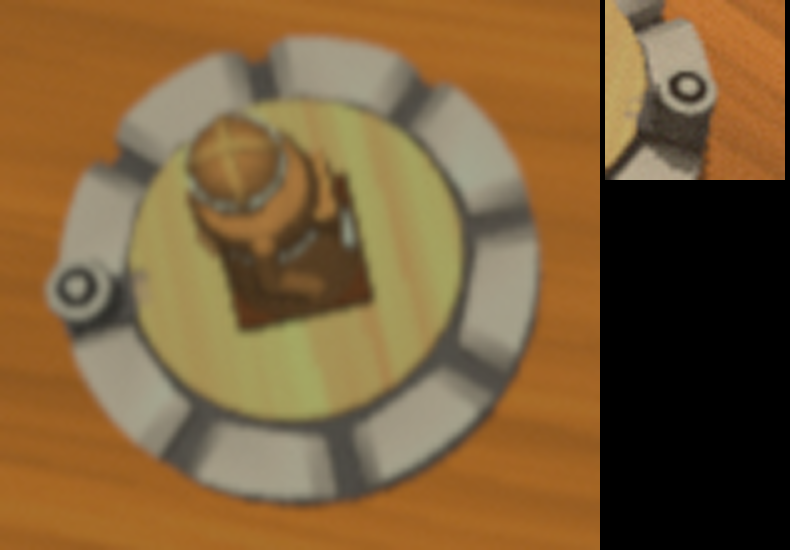

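The crop shows the ring top at (140.2,172.2) in the top view and (360.1,261.1) in the scene view. The board centre is at about (184.2,166.6) in the top view.

```bash
python3 - <<'E'
from h import *
A=[];b=[]
for n,u,v in(("top",140.2,172.2),("scene",360.1,261.1)):
    print(at(n,u,v,.076)); o,d=ray(n,u,v);d/=np.linalg.norm(d);P=np.eye(3)-np.outer(d,d);A.append(P);b.append(P@o)
print('tri',np.linalg.solve(sum(A),sum(b)))
r=(at("top",140.2,172.2,.076)+at("scene",360.1,261.1,.076))/2
for z in(.035,.045):
    c=at("top",184.2,166.6,z);d=(r-c)[:2];print(c,np.hypot(*d),np.degrees(np.arctan2(d[1],d[0])))
    print('teeth L,R,T',[at("top",125+x/5-.4,115+y/5-.4,z)[:2].round(4) for x,y in((540,250),(300,37))])
E
```

```text
[0.48179824 0.34811461 0.076     ]
[0.48100171 0.34949784 0.076     ]
tri [0.48142009 0.34884995 0.07584619]
[0.52494571 0.25317438 0.035     ] 0.10507940096166357 114.48203804920534
teeth L,R,T [array([0.552 , 0.1303]), array([0.6458, 0.2781])]
[0.52246382 0.2508542  0.045     ] 0.10621129093916072 112.74460559255633
teeth L,R,T [array([0.5492, 0.1292]), array([0.6421, 0.2755])]
```

```bash
python3 -m crank '[{"dx":0.015,"dy":-0.014,"dz":0.02,"twist":-3},{"dx":0.043,"dy":-0.04,"dz":0.03,"twist":-8},{"dx":0.07,"dy":-0.065,"dz":0.03,"twist":-13},{"dx":0.097,"dy":-0.09,"dz":0.03,"twist":-18},{"dx":0.124,"dy":-0.116,"dz":0.03,"twist":-23}]'
python3 -m crank '[{"dx":0.027,"dy":-0.025,"twist":-5},{"dx":0.054,"dy":-0.05,"twist":-10},{"dx":0.081,"dy":-0.075,"twist":-15},{"dx":0.108,"dy":-0.1,"twist":-20},{"dx":0.135,"dy":-0.125,"twist":-25}]'
python3 -m crank '[{"dx":0.025,"dy":-0.023,"twist":-3},{"dx":0.05,"dy":-0.046,"dz":-0.01,"twist":-5},{"dx":0.072,"dy":-0.068,"dz":-0.03,"twist":-5},{"dx":0.072,"dy":-0.068,"dz":-0.06,"twist":-5},{"dx":0.072,"dy":-0.068,"dz":-0.07,"twist":-5}]'
python3 - <<'E'
from h import *
for n in("scene","top"): cv2.imwrite(f"pics/{n}1.png",arm.grab_frame(n)[:,:,::-1])
s=arm.get_state();print(s['t'],s['eef_pos'],s['ee_rot'],s['force'])
a=cv2.imread("pics/scene1.png")[150:350,220:460]
cv2.imwrite("pics/c1.png",cv2.resize(a,None,fx=3,fy=3,interpolation=2))
E
```

```text
0.2 [0.15045405 0.65770844 0.22596572] [ 3.14053877e+00 -1.56145557e-04 -2.24893984e-01] [-0.2507742   0.88035498 -0.1639069 ]invalid input at $[0]: expected keys dx, dy, dz, twist, grip
invalid input at $[0]: expected keys dx, dy, dz, twist, grip
invalid input at $[0]: expected keys dx, dy, dz, twist, grip
```

View pics/c1.png

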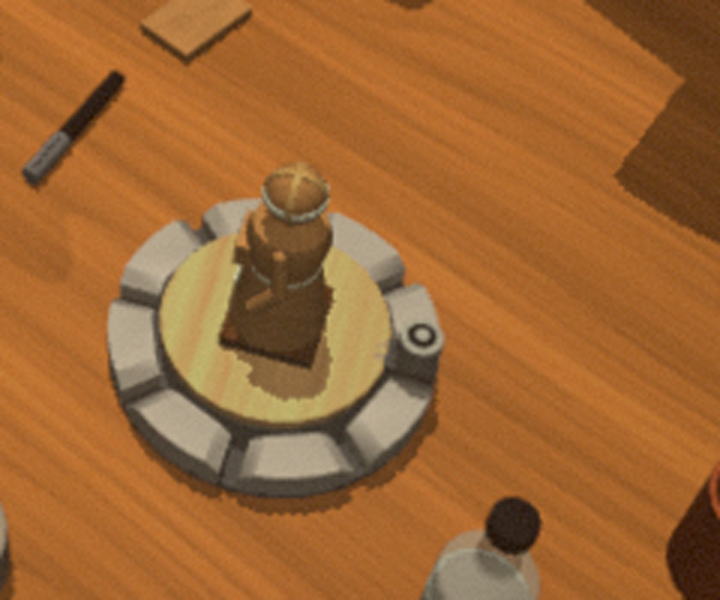

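The moves were refused because every row needs all five keys, so the arm has not moved. The crop shows the ring at about (421,334), clear and unchanged. I'll repeat the moves with full rows.

```bash
python3 -m crank '[{"dx":0.015,"dy":-0.014,"dz":0.02,"twist":-3,"grip":1},{"dx":0.043,"dy":-0.04,"dz":0.03,"twist":-8,"grip":1},{"dx":0.07,"dy":-0.065,"dz":0.03,"twist":-13,"grip":1},{"dx":0.097,"dy":-0.09,"dz":0.03,"twist":-18,"grip":1},{"dx":0.124,"dy":-0.116,"dz":0.03,"twist":-23,"grip":1}]' &&
python3 -m crank '[{"dx":0.027,"dy":-0.025,"dz":0,"twist":-5,"grip":1},{"dx":0.054,"dy":-0.05,"dz":0,"twist":-10,"grip":1},{"dx":0.081,"dy":-0.075,"dz":0,"twist":-15,"grip":1},{"dx":0.108,"dy":-0.1,"dz":0,"twist":-20,"grip":1},{"dx":0.135,"dy":-0.125,"dz":0,"twist":-25,"grip":1}]' &&
python3 -m crank '[{"dx":0.025,"dy":-0.023,"dz":0,"twist":-3,"grip":1},{"dx":0.05,"dy":-0.046,"dz":-0.01,"twist":-5,"grip":1},{"dx":0.072,"dy":-0.068,"dz":-0.03,"twist":-5,"grip":1},{"dx":0.072,"dy":-0.068,"dz":-0.06,"twist":-5,"grip":1},{"dx":0.072,"dy":-0.068,"dz":-0.07,"twist":-5,"grip":1}]'
python3 - <<'E'
from h import *
cv2.imwrite(f"pics/scene2.png",arm.grab_frame("scene")[:,:,::-1])
s=arm.get_state();print(s['t'],s['eef_pos'],s['ee_rot'],s['force'])
a=cv2.imread("pics/scene2.png")[150:350,220:460]
cv2.imwrite("pics/c2.png",cv2.resize(a,None,fx=3,fy=3,interpolation=2))
E
```

```text
t: 0.62
eef_pos: [0.2752, 0.5408, 0.2566]
ee_rot: [-3.141, 0.0, -0.63]
force: [0.4, 0.2, 0.6]
width: 0.0878
gripper_force: 0.0
t: 1.03
eef_pos: [0.4105, 0.4155, 0.2567]
ee_rot: [-3.141, 0.0, -1.067]
force: [0.8, 0.9, 0.2]
width: 0.0875
gripper_force: 0.0
t: 1.45
eef_pos: [0.481, 0.3462, 0.1827]
ee_rot: [3.137, -0.001, -1.154]
force: [-0.3, -0.3, -2.2]
width: 0.0876
gripper_force: 0.0
1.5 [0.48006437 0.34659278 0.18202055] [ 3.13503641e+00 -2.27224452e-03 -1.15225344e+00] [-0.69362435 -0.55167443 -2.22724346]
```

View pics/c2.png

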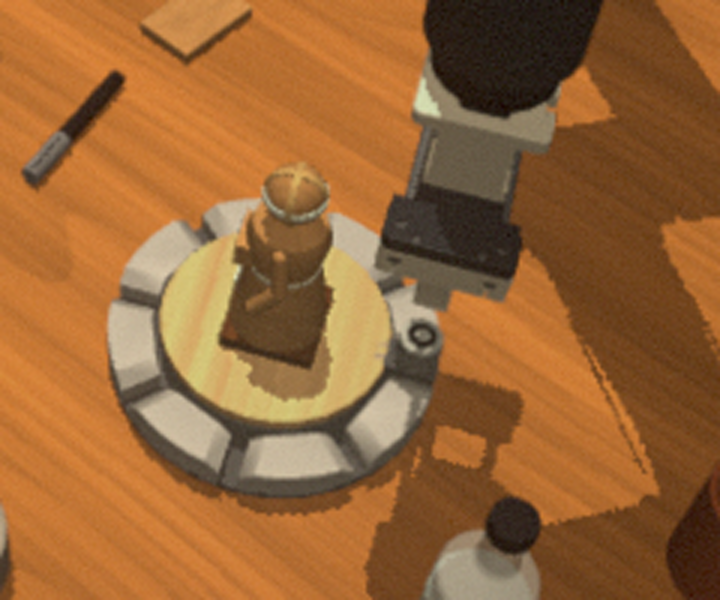

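The crop shows the gripper squarely above the ring at (421,334), with its body clear of the figure. I'll descend.

```bash
python3 -m crank '[{"dx":0,"dy":0,"dz":-0.025,"twist":0,"grip":1},{"dx":0,"dy":0,"dz":-0.05,"twist":0,"grip":1},{"dx":0,"dy":0,"dz":-0.07,"twist":0,"grip":1},{"dx":0,"dy":0,"dz":-0.085,"twist":0,"grip":1},{"dx":0,"dy":0,"dz":-0.095,"twist":0,"grip":1}]' &&
python3 -m crank '[{"dx":0,"dy":0,"dz":-0.015,"twist":0,"grip":1},{"dx":0,"dy":0,"dz":-0.03,"twist":0,"grip":1},{"dx":0,"dy":0,"dz":-0.039,"twist":0,"grip":1},{"dx":0,"dy":0,"dz":-0.039,"twist":0,"grip":1},{"dx":0,"dy":0,"dz":-0.039,"twist":0,"grip":1}]'
python3 - <<'E'
from h import *
cv2.imwrite(f"pics/scene3.png",arm.grab_frame("scene")[:,:,::-1])
s=arm.get_state();print(s['t'],s['eef_pos'],s['ee_rot'],s['force'])
a=cv2.imread("pics/scene3.png")[200:310,300:420]
cv2.imwrite("pics/c3.png",cv2.resize(a,None,fx=5,fy=5,interpolation=2))
E
```

```text
t: 1.92
eef_pos: [0.4807, 0.3498, 0.0909]
ee_rot: [3.141, -0.001, -1.148]
force: [-0.6, 0.4, -0.2]
width: 0.0877
gripper_force: 0.0
t: 2.33
eef_pos: [0.4815, 0.3496, 0.053]
ee_rot: [-3.141, -0.0, -1.149]
force: [-0.1, -0.6, 0.7]
width: 0.0876
gripper_force: 0.0
2.3833 [0.48178703 0.34974542 0.05351174] [-3.14060260e+00  1.99479630e-04 -1.14903609e+00] [-0.02475984  0.4232495   0.10368837]
```

View pics/c3.png

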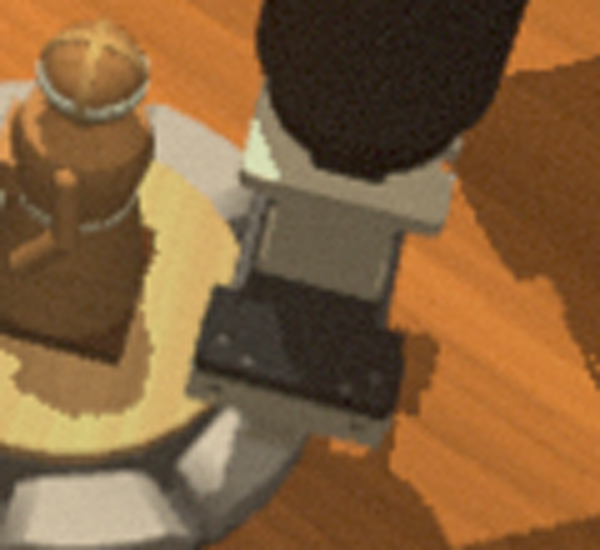

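The crop shows the gripper around the ring, with its body well clear of the figure. I'll close now.

```bash
python3 -m crank '[{"dx":0,"dy":0,"dz":0,"twist":0,"grip":0},{"dx":0,"dy":0,"dz":0,"twist":0,"grip":-0.2},{"dx":0,"dy":0,"dz":0,"twist":0,"grip":-1},{"dx":0,"dy":0,"dz":0,"twist":0,"grip":-1},{"dx":0,"dy":0,"dz":0,"twist":0,"grip":-1}]' 15;python3 -m crank '[{"dx":0,"dy":0,"dz":0,"twist":0,"grip":-1},{"dx":0,"dy":0,"dz":0,"twist":0,"grip":-1},{"dx":0,"dy":0,"dz":0,"twist":0,"grip":-1},{"dx":0,"dy":0,"dz":0,"twist":0,"grip":-1},{"dx":0,"dy":0,"dz":0,"twist":0,"grip":-1}]' 45
```

```text
t: 2.8
eef_pos: [0.4816, 0.3491, 0.0529]
ee_rot: [-3.141, 0.0, -1.15]
force: [0.2, -0.4, -0.3]
width: 0.0598
gripper_force: 0.0
t: 3.22
eef_pos: [0.4821, 0.3494, 0.0527]
ee_rot: [-3.14, 0.0, -1.15]
force: [3.0, 0.8, -1.4]
width: 0.0311
gripper_force: 45.0
```

Gripped at a width of 31 mm. I'll pull up 27 mm.

```bash
python3 -m crank '[{"dx":0,"dy":0,"dz":0.006,"twist":0,"grip":-1},{"dx":0,"dy":0,"dz":0.012,"twist":0,"grip":-1},{"dx":0,"dy":0,"dz":0.018,"twist":0,"grip":-1},{"dx":0,"dy":0,"dz":0.024,"twist":0,"grip":-1},{"dx":0,"dy":0,"dz":0.027,"twist":0,"grip":-1}]';python3 -m crank '[{"dx":0,"dy":0,"dz":0,"twist":0,"grip":-1},{"dx":0,"dy":0,"dz":0,"twist":0,"grip":-1},{"dx":0,"dy":0,"dz":0,"twist":0,"grip":-1},{"dx":0,"dy":0,"dz":0,"twist":0,"grip":-1},{"dx":0,"dy":0,"dz":0,"twist":0,"grip":-1}]'
python3 - <<'E'
import numpy as np
p=np.array([.4818,.3495]);c=p-.105*np.array([np.cos(np.radians(114)),np.sin(np.radians(114))])
for a in range(0,46,3):
    t=np.radians(114+a);print(a,((c+.105*np.array([np.cos(t),np.sin(t)])-p)*1000).round(1))
E
```

```text
t: 3.63
eef_pos: [0.481, 0.3488, 0.0797]
ee_rot: [3.141, -0.0, -1.15]
force: [2.6, 3.2, -9.7]
width: 0.031
gripper_force: 45.0
t: 4.05
eef_pos: [0.4811, 0.3488, 0.0791]
ee_rot: [3.141, -0.0, -1.15]
force: [-0.2, 3.3, -11.0]
width: 0.0311
gripper_force: 45.0
0 [0. 0.]
3 [-5.  -2.4]
6 [-9.8 -5. ]
9 [-14.5  -7.9]
12 [-19. -11.]
15 [-23.4 -14.3]
18 [-27.6 -17.9]
21 [-31.5 -21.7]
24 [-35.3 -25.7]
27 [-38.9 -29.8]
30 [-42.2 -34.2]
33 [-45.4 -38.7]
36 [-48.2 -43.4]
39 [-50.8 -48.3]
42 [-53.2 -53.2]
45 [-55.3 -58.3]
```

The downward force of about 10 N is the spring, so the ring is up. I'll turn along the arc at 3° per row.

```bash
python3 -m crank '[{"dx":-0.005,"dy":-0.0024,"dz":0,"twist":3,"grip":-1},{"dx":-0.0098,"dy":-0.005,"dz":0,"twist":6,"grip":-1},{"dx":-0.0145,"dy":-0.0079,"dz":0,"twist":9,"grip":-1},{"dx":-0.019,"dy":-0.011,"dz":0,"twist":12,"grip":-1},{"dx":-0.0234,"dy":-0.0143,"dz":0,"twist":15,"grip":-1}]'
python3 -m crank '[{"dx":0,"dy":0,"dz":0,"twist":0,"grip":-1},{"dx":0,"dy":0,"dz":0,"twist":0,"grip":-1},{"dx":0,"dy":0,"dz":0,"twist":0,"grip":-1},{"dx":0,"dy":0,"dz":0,"twist":0,"grip":-1},{"dx":0,"dy":0,"dz":0,"twist":0,"grip":-1}]'
```

```text
t: 4.47
eef_pos: [0.458, 0.3341, 0.0794]
ee_rot: [3.141, -0.001, -0.885]
force: [3.4, 0.3, -10.1]
width: 0.0311
gripper_force: 45.0
t: 4.88
eef_pos: [0.4582, 0.3343, 0.0794]
ee_rot: [3.141, -0.0, -0.889]
force: [4.2, -1.3, -10.3]
width: 0.0308
gripper_force: 45.0
```

```bash
python3 -m crank '[{"dx":-0.0042,"dy":-0.0036,"dz":0,"twist":3,"grip":-1},{"dx":-0.0081,"dy":-0.0074,"dz":0,"twist":6,"grip":-1},{"dx":-0.0119,"dy":-0.0114,"dz":0,"twist":9,"grip":-1},{"dx":-0.0155,"dy":-0.0155,"dz":0,"twist":12,"grip":-1},{"dx":-0.0188,"dy":-0.0199,"dz":0,"twist":15,"grip":-1}]'
python3 -m crank '[{"dx":-0.0032,"dy":-0.0045,"dz":0,"twist":3,"grip":-1},{"dx":-0.006,"dy":-0.0092,"dz":0,"twist":6,"grip":-1},{"dx":-0.0086,"dy":-0.0141,"dz":0,"twist":9,"grip":-1},{"dx":-0.011,"dy":-0.019,"dz":0,"twist":12,"grip":-1},{"dx":-0.0131,"dy":-0.0241,"dz":0,"twist":15,"grip":-1}]'
python3 -m crank '[{"dx":0,"dy":0,"dz":0,"twist":0,"grip":-1},{"dx":0,"dy":0,"dz":0,"twist":0,"grip":-1},{"dx":0,"dy":0,"dz":0,"twist":0,"grip":-1},{"dx":0,"dy":0,"dz":0,"twist":0,"grip":-1},{"dx":0,"dy":0,"dz":0,"twist":0,"grip":-1}]'
python3 - <<'E'
from h import *
cv2.imwrite(f"pics/top4.png",arm.grab_frame("top")[:,:,::-1]);cv2.imwrite(f"pics/scene4.png",arm.grab_frame("scene")[:,:,::-1])
t=cv2.imread("pics/top4.png")[115:225,125:245];s=cv2.imread("pics/scene4.png")[180:320,240:390]
cv2.imwrite("pics/c4.png",np.hstack([cv2.resize(t,(395,440)),cv2.resize(s,(395,440))]))
E
```

```text
t: 5.3
eef_pos: [0.4399, 0.3144, 0.0797]
ee_rot: [-3.142, -0.001, -0.624]
force: [6.9, -2.4, -10.5]
width: 0.0312
gripper_force: 45.0
t: 5.72
eef_pos: [0.4274, 0.2907, 0.0801]
ee_rot: [-3.141, -0.002, -0.362]
force: [9.6, -3.0, -10.3]
width: 0.0309
gripper_force: 45.0
t: 6.13
eef_pos: [0.4274, 0.2907, 0.0801]
ee_rot: [-3.141, -0.002, -0.365]
force: [9.0, -3.5, -10.5]
width: 0.0315
gripper_force: 45.0
```

View pics/c4.png

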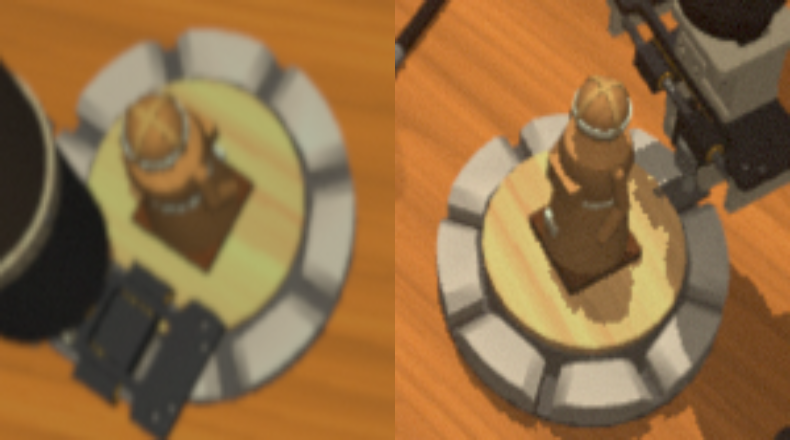

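The view shows the figure turned by about 45°, with the ring held at the next notch. The lateral force is about 10 N and radial. I'll lower the ring and then release it.

```bash
python3 -m crank '[{"dx":0.001,"dy":0,"dz":-0.006,"twist":0,"grip":-1},{"dx":0.001,"dy":0,"dz":-0.012,"twist":0,"grip":-1},{"dx":0.001,"dy":0,"dz":-0.018,"twist":0,"grip":-1},{"dx":0.001,"dy":0,"dz":-0.023,"twist":0,"grip":-1},{"dx":0.001,"dy":0,"dz":-0.026,"twist":0,"grip":-1}]'
python3 -m crank '[{"dx":0,"dy":0,"dz":0,"twist":0,"grip":-1},{"dx":0,"dy":0,"dz":0,"twist":0,"grip":-1},{"dx":0,"dy":0,"dz":0,"twist":0,"grip":-1},{"dx":0,"dy":0,"dz":0,"twist":0,"grip":-1},{"dx":0,"dy":0,"dz":0,"twist":0,"grip":-1}]'
```

```text
t: 6.65
eef_pos: [0.4278, 0.2912, 0.0532]
ee_rot: [-3.141, -0.001, -0.364]
force: [5.1, -0.6, -4.8]
width: 0.0311
gripper_force: 45.0
t: 7.07
eef_pos: [0.4277, 0.2912, 0.0536]
ee_rot: [-3.141, -0.001, -0.364]
force: [5.1, -0.9, -8.3]
width: 0.0311
gripper_force: 45.0
```

It is not blocked, since the spring is still pulling down. I'll open and lift away.

```bash
python3 -m crank '[{"dx":0,"dy":0,"dz":0,"twist":0,"grip":0.2},{"dx":0,"dy":0,"dz":0,"twist":0,"grip":1},{"dx":0,"dy":0,"dz":0,"twist":0,"grip":1},{"dx":0,"dy":0,"dz":0,"twist":0,"grip":1},{"dx":0,"dy":0,"dz":0,"twist":0,"grip":1}]'
python3 -m crank '[{"dx":0,"dy":0,"dz":0,"twist":0,"grip":1},{"dx":0,"dy":0,"dz":0,"twist":0,"grip":1},{"dx":0,"dy":0,"dz":0.005,"twist":0,"grip":1},{"dx":0,"dy":0,"dz":0.02,"twist":0,"grip":1},{"dx":0,"dy":0,"dz":0.045,"twist":0,"grip":1}]'
python3 -m crank '[{"dx":0,"dy":0,"dz":0.03,"twist":0,"grip":1},{"dx":0,"dy":0,"dz":0.06,"twist":0,"grip":1},{"dx":0,"dy":0,"dz":0.09,"twist":0,"grip":1},{"dx":-0.01,"dy":0.03,"dz":0.11,"twist":0,"grip":1},{"dx":-0.02,"dy":0.06,"dz":0.13,"twist":0,"grip":1}]'
python3 -m crank '[{"dx":-0.01,"dy":0.03,"dz":0.01,"twist":0,"grip":1},{"dx":-0.02,"dy":0.06,"dz":0.02,"twist":0,"grip":1},{"dx":-0.03,"dy":0.09,"dz":0.02,"twist":0,"grip":1},{"dx":-0.035,"dy":0.11,"dz":0.02,"twist":0,"grip":1},{"dx":-0.035,"dy":0.11,"dz":0.02,"twist":0,"grip":1}]'
python3 - <<'E'
from h import *
cv2.imwrite(f"pics/top5.png",arm.grab_frame("top")[:,:,::-1]);cv2.imwrite(f"pics/scene5.png",arm.grab_frame("scene")[:,:,::-1])
t=cv2.imread("pics/top5.png")[115:225,125:245];s=cv2.imread("pics/scene5.png")[180:320,240:390]
cv2.imwrite("pics/c5.png",np.hstack([cv2.resize(t,(395,440)),cv2.resize(s,(395,440))]))
E
```

```text
t: 7.48
eef_pos: [0.4272, 0.2909, 0.0538]
ee_rot: [-3.141, -0.0, -0.364]
force: [-0.2, 0.8, 0.4]
width: 0.0591
gripper_force: 0.0
t: 7.9
eef_pos: [0.426, 0.2893, 0.0973]
ee_rot: [3.137, 0.002, -0.365]
force: [-0.2, 0.2, 0.6]
width: 0.0867
gripper_force: 0.0
t: 8.32
eef_pos: [0.4073, 0.3505, 0.2313]
ee_rot: [-3.139, -0.0, -0.367]
force: [1.4, 0.7, -0.7]
width: 0.0874
gripper_force: 0.0
t: 8.73
eef_pos: [0.3711, 0.4639, 0.2485]
ee_rot: [-3.141, 0.0, -0.362]
force: [0.4, -0.1, 0.2]
width: 0.0874
gripper_force: 0.0
```

View pics/c5.png

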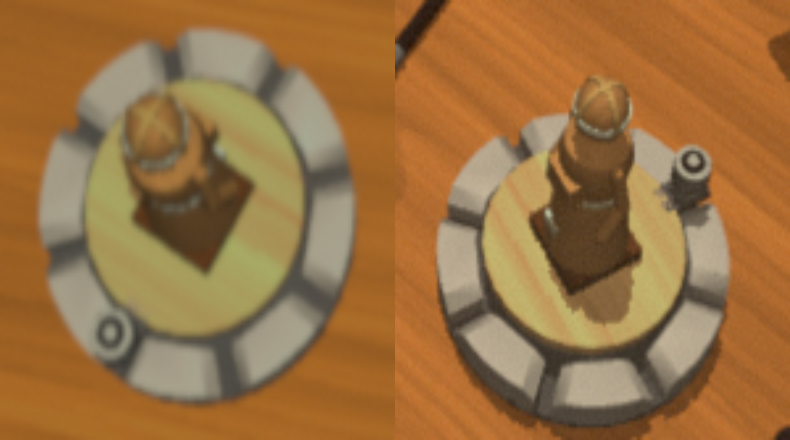

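The view shows the ring released in the next notch, at (110,333) in the left crop and (691,161) in the right. I'll check its height by triangulation.

```bash
python3 - <<'E'
from h import *
A=[];b=[]
for n,u,v in(("top",158.1,197.9),("scene",352.1,230.9)):
    o,d=ray(n,u,v);d/=np.linalg.norm(d);P=np.eye(3)-np.outer(d,d);A.append(P);b.append(P@o);print(at(n,u,v,.076),at(n,u,v,.1))
x=np.linalg.solve(sum(A),sum(b));d=x-[.5242,.2535,0];print('tri',x,np.hypot(*d[:2]),np.degrees(np.arctan2(d[1],d[0])))
a=cv2.imread("pics/scene5.png")[205:255,325:375];c=cv2.imread("pics/scene0.png")[237:287,335:385];t=cv2.imread("pics/top5.png")[175:225,135:185]
cv2.imwrite("pics/c6.png",np.hstack([cv2.resize(i,(260,260),interpolation=2) for i in(a,c,t)]))
E
```

```text
[0.4259289  0.28979484 0.076     ] [0.42219752 0.28307093 0.1       ]
[0.42608554 0.28969135 0.076     ] [0.44357492 0.29757595 0.1       ]
tri [0.42598468 0.28973794 0.07594013] 0.10468733352920395 159.74774071073944
```

View pics/c6.png

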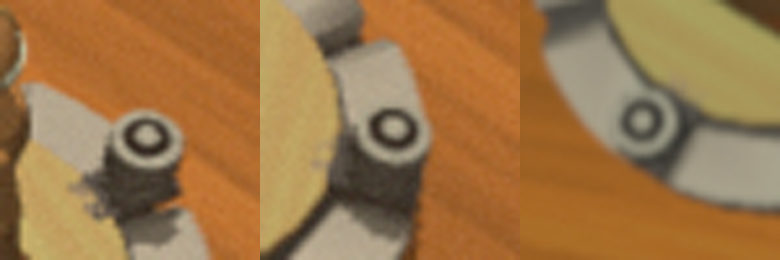

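The ring top is at z = 0.076, so it is fully down, at about 159.7° or +45°. The crops show it seated in the notch as it was at the start.

```bash
python3 -c "
from station import arm
print(arm.job_done())"
```

```text
the job is handed in; nothing more can be done
None
```

I turned the figure's stand one notch anticlockwise (about 45°), with its ring measured fully down in the new notch and the robot clear. I never went near the drum stand, and the job is handed in without a verdict shown.

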